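# Load the sample blocks and the slide reader

### The arm

A 6-joint arm with a two-finger parallel gripper is mounted at the origin on the work surface. World frame = base frame: x ahead of the robot, y to its left, z up, the work surface at z = 0. Lengths are in m, angles in rad, forces in N, time in s.
With the tool pointing down it reaches from about 0.35 to 0.85 m from the base axis. Payload 8.1 kg.
Tool frame: the origin (TCP) lies at the very end of the fingers, on their centre line; the grasp point (between the pads) lies 19 mm behind it; x points along the fingers, y is the direction in which the jaws open and shut, and the axes are right-handed (so a half turn about x gives the same grasp; the last joint's range is limited). The gripper opens to 93 mm and grips with 3 to 60 N. Pads are 15 mm wide; open, the fingers measure 128 mm over their backs; the gripper's body (75 mm by 188 mm) begins 65 mm behind the grasp point.
Start: joints at [-1.282, 0.13, 1.488, -0, 1.523, -0.085], TCP at [0.219, -0.559, 0.219] pointing down, gripper open.
Joint ranges: [-2.96, 2.96], [-0.89, 2.26], [0.02, 2.5], [-1.34, 4.48], [0, 2.73], [-2.66, 2.66]. Speed limits (rad/s): [2.39, 2.39, 2.79, 3.14, 3.14, 3.14].

### API

Orientations are given as a rotation vector (axis times angle).
In Python, from plant import * gives the robot as it stands. The module is installed in compiled form; this text tells all that it offers.
- The arm moves only by the tool apply_moves, never from a script. Its argument "series" is a list of rows, each an object with "jaw": the gripper's target within -1 to 1 (shut at 1, half-way at 0, fully open at -1); "linear": the shift along the tool's x, y, z normalised to -1 to 1, where 1 is 0.6 m, a list of three; "roll": the turn about the tool's x normalised to -1 to 1, where 1 is 30 degrees. A call has 1 to 20 rows; each row is the pose to reach, as a shift and turn from the pose measured when the call began, along the tool's axes at that moment; what a row does not reach only later rows make up. A row lasts 1/8 s, in which the tool goes at most 62.5 mm and 10.7 degrees, less where a joint would pass 70% of its speed; a pose out of reach is approached as far as the arm can. A call with a number of a shift or a turn outside -1 to 1 is refused whole. A call with a gripper value outside its range is refused whole. The fingers move at their own pace and stop on an object; "force" is the grip in N (left out, the last holds). Time passes only in rows, so rows that repeat a pose let the fingers close. It gives the time, the measured TCP pose, the force and the opening at its end, in the units of the state.
- read_state(): the state, without advancing time (a new reading comes with each control period).
- read_camera(name): name is "scene" or "side" or "wrist"; returns a dict with "pixels" (480x640x3 uint8, blue, green, red), "intrinsics" (3x3 intrinsics, pixels), "D" ([k1, k2, p1, p2, k3] as OpenCV has them; the pictures are not rectified), "rvec" (rotation vector, rad) and "tvec" (3), from world to camera coordinates, as OpenCV has them; the wrist camera has in their place "tool_from_camera" (4x4, takes a point from camera to tool coordinates, whose origin is the TCP and whose axes are the tool frame's). Camera axes: x right, y down, z forward; pixel columns grow to the right and rows downward; lengths in m; the calibration is good to about 2 mm. A picture is of the moment at which its call begins: read the wrist's pose just before it. There is no depth.
- close_job(): hands the job in, once; it reports no verdict.
The state is a dict: "t": time; "q": joint angles; "dq": joint speeds; "joint_torque": joint torques, N m; "tool_pos": TCP position; "orientation": TCP orientation; "force": force on the tool from outside, world axes, zero at the start; "wrist_torque": the same for the moment, N m; "opening": finger opening in m.
Only numpy, scipy, OpenCV 4.12 (cv2) and the standard library are available. Lean on these libraries where they do the work, as an engineer would, in place of code of your own. Each camera call takes 0.05 s, during which the arm holds its last target. There are 200 camera calls.

### The job

Get this lab bench ready for the analysis run: stand each of the three white containers in the orange block whose well matches its shape and size (wide jar in the wide round well, slim vial in the small round well, square bottle in the square well), flat on the well's floor. Lay the flat white slide mailer lengthwise in the low slot of the grey reader and slide it in under the hood, all the way to the back stop. Keep the containers upright and set them down rather than dropping them; the pieces may be done in any order.

Things in the scene. Friction and masses are not known exactly. Their poses are not given: they have to be found in the camera images.
- jar: Wide round white plastic jar with a white screw cap: body 58 mm diameter up to 46 mm, cap 56 mm diameter, 62 mm high in all, 0.13 to 0.25 kg. Origin: centre of its underside; z up. It starts upright on the bench in the row nearer the robot.
- vial: Slim round white plastic vial with a white cap: body 32 mm diameter up to 52 mm, cap 29 mm diameter, 70 mm high in all, 0.04 to 0.09 kg. Origin: centre of its underside; z up. It starts upright on the bench in the row nearer the robot.
- square_bottle: Square white plastic bottle: body 42 x 42 mm and 52 mm high, with a narrow round cap 26 mm in diameter above it, 70 mm high in all, 0.08 to 0.17 kg. x and y are square to its sides. Origin: centre of its underside; z up. It starts upright on the bench in the row nearer the robot.
- mailer: Flat white plastic slide mailer (closed case for microscope slides) with a thin grey seam: 96 mm long (its x), 36 wide (its y), 20 high, 0.05 to 0.10 kg, both ends alike; held near one end it droops. Lies flat on the bench in the row nearer the robot, long side pointing away from the robot within 25 degrees. Origin: centre of its underside; z up.
- jar_block: Fixed plastic block, orange like the other two, 96 x 96 mm, 18 mm high, with one round, 70 mm wide well in the middle of its top, 12 mm deep (well floor 6 mm above the bench, mouth bevelled by 2 mm). It stands on the bench beyond the loose things. Origin: centre of its underside, on the well's axis; z up, x and y along its sides.
- vial_block: Fixed plastic block, orange like the other two, 70 x 70 mm, 18 mm high, with one round, 44 mm wide well in the middle of its top, 12 mm deep (well floor 6 mm above the bench, mouth bevelled by 2 mm). It stands on the bench beyond the loose things. Origin: centre of its underside, on the well's axis; z up, x and y along its sides.
- square_block: Fixed plastic block, orange like the other two, 80 x 80 mm, 18 mm high, with one square, 54 x 54 mm well in the middle of its top, 12 mm deep (well floor 6 mm above the bench, mouth bevelled by 2 mm). It stands on the bench beyond the loose things. Origin: centre of its underside, on the well's axis; z up, x and y along its sides.
- reader: Fixed grey slide reader, 150 deep x 90 wide mm; hood top 46 mm high, rear housing 70 mm. Under the hood, in the front face towards the robot (within 15 deg), a slot open to the front at bench level: 60 wide, 30 high, 60 mm deep to a flat stop. Origin: on the bench, middle of the slot mouth; x into the slot, z up. With the mailer home, 36 mm of it stays outside and its centre is 12 mm inside.

How it is judged:
At the end, for the whole second after the job is handed in: Each container stands upright (within 7 degrees) on the floor of its own matching well (centres within 10 mm, underside at most 10 mm above the bench); the mailer lies flat on the bench in the reader's slot, inner end within 10 mm of the back stop; all are at rest (horizontal distance between jar and jar_block below 0.01 m and z of jar in the frame of jar_block below 0.01 m and angle between each of jar, vial, square_bottle, mailer's own z axis and vertical below 0.12 rad and linear speed of each of jar, vial, square_bottle, mailer below 0.02 m/s and horizontal distance between vial and vial_block below 0.01 m and z of vial in the frame of vial_block below 0.01 m and horizontal distance between square_bottle and square_block below 0.01 m and z of square_bottle in the frame of square_block below 0.01 m and x of mailer in the frame of reader between 0.002 and 0.025 m and y of mailer in the frame of reader between -0.015 and 0.015 m and height (world z) of mailer below 0.006 m); the robot touches nothing.
It fails at once if a container is tipped by more than 40 degrees (angle between any of jar, vial, square_bottle's own z axis and vertical above 0.7 rad).
It fails at once if a container is dropped (falls free from 4 cm or more) ((linear speed of jar above 0.9 m/s and contact force between jar and the fingers below 0.05 N) or (linear speed of vial above 0.9 m/s and contact force between vial and the fingers below 0.05 N) or (linear speed of square_bottle above 0.9 m/s and contact force between square_bottle and the fingers below 0.05 N)).
It also fails if it takes over 115 s, if anything falls off the work surface, if the arm or the gripper's body presses on something with over 40 N, if the wrist force passes 120 N, or if a joint passes its speed limit or range.

## Working session

There is one attempt and no reset: what is moved stays moved. The work goes in short steps, Python scripts to look and compute and a tool call to move; the robot and the scene stay as the last step left them, time stands still between calls to the robot, and variables do not carry over. Pictures are saved under pics/ and viewed, about 12 in all and at most 16, crops included, and the job is handed in when it is done.

Besides the shell and the picture viewer there is one more tool, called after "Emit:" as a command line: name --argument value ..., lists and objects as JSON in quotes. apply_moves: Moves the arm, as the interface text tells. Its arguments: {"type":"object","properties":{"series":{"type":"array"},"force":{"type":"number"}},"required":["series"]}

```bash
mkdir -p pics
cat > h.py <<'E'
from plant import *
import numpy as np, cv2
def snap(n,f):
    s=read_state(); c=read_camera(n); cv2.imwrite('pics/'+f,c['pixels']); return s,c
E
python3 - <<'E'
from h import *
s,c=snap('scene','s0.png'); 
print(s['t'],s['tool_pos'],s['orientation'],s['opening'],s['force'])
for n in ['scene','side']:
    c=snap(n,n+'0.png')[1]; R=cv2.Rodrigues(c['rvec'])[0]; print(n,-R.T@c['tvec'],R[2],c['intrinsics'],c['D'])
s,c=snap('wrist','w0.png');print(c['tool_from_camera'],c['intrinsics'])
E
```

```text
0.0 [ 0.21897042 -0.55802485  0.21761417] [ 2.01770978  0.38341371 -2.01801323] 0.09334305522775765 [ 0.04844111 -0.78118242  0.16441356]
scene [ 1.04657821 -0.37841817  0.56316218] [-0.63272852  0.4600085  -0.62293402] [[460.4739933    0.         315.53410979]
 [  0.         460.4739933  234.13251276]
 [  0.           0.           1.        ]] [-0.04280804  0.          0.          0.          0.        ]
side [0.32202282 0.66701649 0.71071077] [ 0.21136653 -0.69396595 -0.68828442] [[496.35473083   0.         323.74118251]
 [  0.         496.35473083 236.0522573 ]
 [  0.           0.           1.        ]] [-0.13268893  0.          0.          0.          0.        ]
[[ 1.93136722e-04 -2.69366682e-01  9.63037670e-01 -1.65819065e-01]
 [ 9.99999978e-01  1.31283958e-04 -1.63828684e-04  3.47295246e-04]
 [-8.23014078e-05  9.63037680e-01  2.69366702e-01 -7.53284069e-02]
 [ 0.00000000e+00  0.00000000e+00  0.00000000e+00  1.00000000e+00]] [[370.09103531   0.         319.88750773]
 [  0.         370.09103531 239.86148584]
 [  0.           0.           1.        ]]
```

View pics/scene0.png

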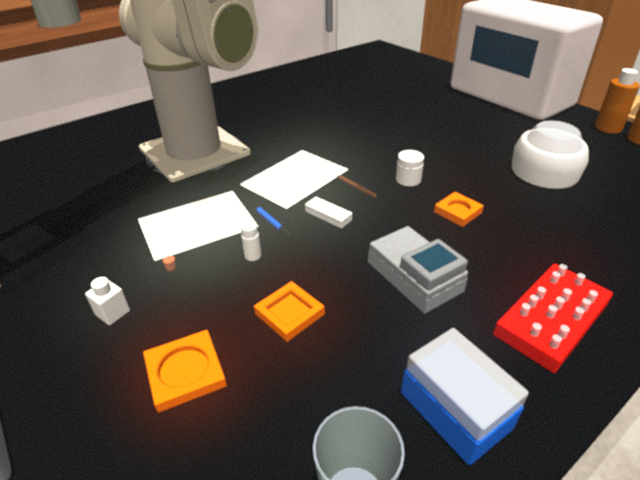

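View pics/side0.png

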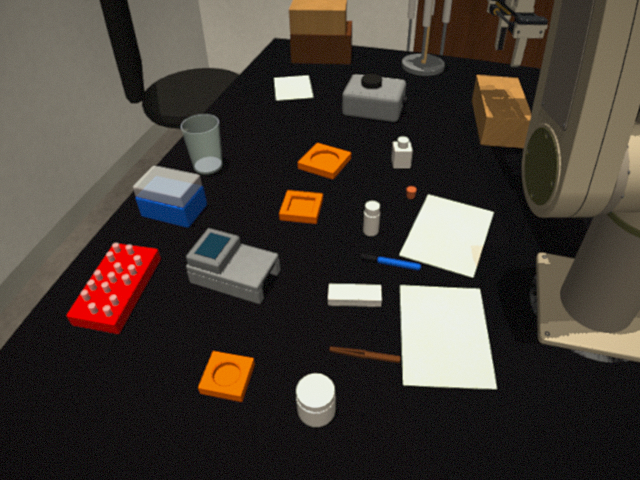

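```bash
cat > fit.py <<'E'
from h import *
from scipy.optimize import minimize
import json
C={n:read_camera(n) for n in ['scene','side']}
def cyl(r,z0,z1):
    a=np.linspace(0,2*np.pi,40,endpoint=False)
    return np.vstack([np.c_[r*np.cos(a),r*np.sin(a),0*a+z] for z in (z0,z1)])
def box(a,b,z0,z1): return np.array([[x,y,z] for x in(-a/2,a/2) for y in (-b/2,b/2) for z in (z0,z1)])
M={'jar':[cyl(.029,0,.046),cyl(.028,.046,.062)],'vial':[cyl(.016,0,.052),cyl(.0145,.052,.07)],
'square_bottle':[box(.042,.042,0,.052),cyl(.013,.052,.07)],'mailer':[box(.096,.036,0,.02)],
'jar_block':[box(.096,.096,0,.018)],'vial_block':[box(.07,.07,0,.018)],'square_block':[box(.08,.08,0,.018)]}
S={'jar':[(409,170),(316,405)],'vial':[(251,248),(371,222)],'square_bottle':[(107,303),(401,157)],'mailer':[(328,212),(354,295)],
'jar_block':[(152,370),(305,158)],'vial_block':[(444,209),(208,378)],'square_block':[(290,330),(285,208)]}
def proj(P,p,c):
    ca,sa=np.cos(p[2]),np.sin(p[2]); W=P@np.array([[ca,sa,0],[-sa,ca,0],[0,0,1]])+[p[0],p[1],0]
    return cv2.projectPoints(W,c['rvec'],c['tvec'],c['intrinsics'],c['D'])[0][:,0]
def ground(uv,c,z=0):
    u=cv2.undistortPoints(np.array([[uv]],float),c['intrinsics'],c['D'])[0,0]; R=cv2.Rodrigues(c['rvec'])[0]
    o=-R.T@c['tvec'].ravel(); d=R.T@[u[0],u[1],1]; return o+d*(z-o[2])/d[2]
def mask(c,uv,orange):
    b=c['pixels'].astype(int)
    m=(b[...,2]>70)&(b[...,2]-b[...,0]>60) if orange else b.min(2)>55
    n,l,st,_=cv2.connectedComponentsWithStats(m.astype(np.uint8),connectivity=4)
    k=l[uv[1],uv[0]]; m=(l==k).astype(np.uint8)
    if orange:
        cs,_=cv2.findContours(m,0,2); cv2.fillPoly(m,cs,1)
    return m,st[k]
if __name__=='__main__':
    K=4; tiles=[]
    for o in M:
        res=[];
        for i,n in enumerate(C):
            c=C[n]; m,st=mask(c,S[o][i],'block' in o); x0,y0=max(st[0]-8,0),max(st[1]-8,0); w,h=st[2]+16,st[3]+16
            if w>150 or h>150: print(o,n,'bad mask',st); continue
            big=cv2.resize(m[y0:y0+h,x0:x0+w]*255,None,fx=K,fy=K,interpolation=cv2.INTER_LINEAR)>127
            def ren(p):
                im=np.zeros(big.shape,np.uint8)
                for P in M[o]:
                    q=cv2.convexHull(((proj(P,p,c)-[x0,y0]+.5)*K-.5).astype(np.float32)); cv2.fillConvexPoly(im,np.round(q*16).astype(np.int32),1,shift=4)
                return im>0
            f=lambda p:1-(ren(p)&big).sum()/(ren(p)|big).sum()
            g=ground(S[o][i],c,.015); best=None
            for yaw in ([0] if o in('jar','vial') else np.arange(0,np.pi,.26) if o=='mailer' else np.arange(-.7,.8,.35)):
                p0=np.array([g[0],g[1],yaw]); r=minimize(f,p0,method='Nelder-Mead',options=dict(initial_simplex=p0+np.array([[0,0,0],[.02,0,0],[0,.02,0],[0,0,.2]]),xatol=1e-5,fatol=1e-5))
                if best is None or r.fun<best.fun: best=r
            print(o,n,np.round(best.x,4),'1-IoU',round(best.fun,3))
E
python3 fit.py
python3 - <<'E'
import cv2,numpy as np
a=cv2.imread('pics/scene0.png')[220:315,360:475];b=cv2.imread('pics/side0.png')[225:305,180:285]
r=lambda x:cv2.resize(x,None,fx=6,fy=6,interpolation=cv2.INTER_CUBIC)
cv2.imwrite('pics/ra.png',r(a));cv2.imwrite('pics/rb.png',r(b))
E
```

```text
jar scene [0.4461 0.3244 0.0383] 1-IoU 0.102
jar side [0.4442 0.3254 0.0824] 1-IoU 0.024
vial scene bad mask [  130   139   246   152 20692]
vial side [ 0.4503 -0.093   0.14  ] 1-IoU 0.056
square_bottle scene [ 0.43   -0.35    0.3272] 1-IoU 0.038
square_bottle side [ 0.4299 -0.3512  0.2848] 1-IoU 0.055
mailer scene bad mask [  130   139   246   152 20692]
mailer side [0.4402 0.0943 3.3735] 1-IoU 0.045
jar_block scene [ 0.6124 -0.3037  1.3611] 1-IoU 0.064
jar_block side [ 0.6122 -0.303  -0.2219] 1-IoU 0.059
vial_block scene [0.5983 0.3139 0.0489] 1-IoU 0.078
vial_block side [0.5985 0.3137 0.0939] 1-IoU 0.039
square_block scene [ 0.6131 -0.12    0.108 ] 1-IoU 0.064
square_block side [ 0.6126 -0.1196  0.087 ] 1-IoU 0.062
```

View pics/ra.png

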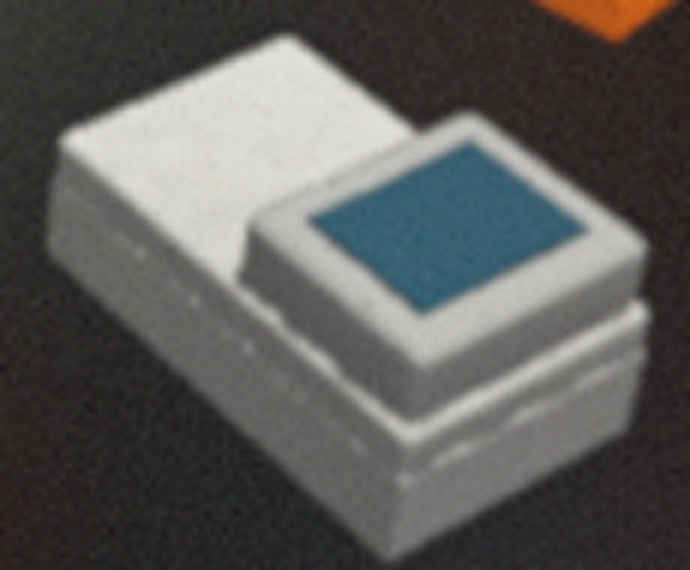

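View pics/rb.png

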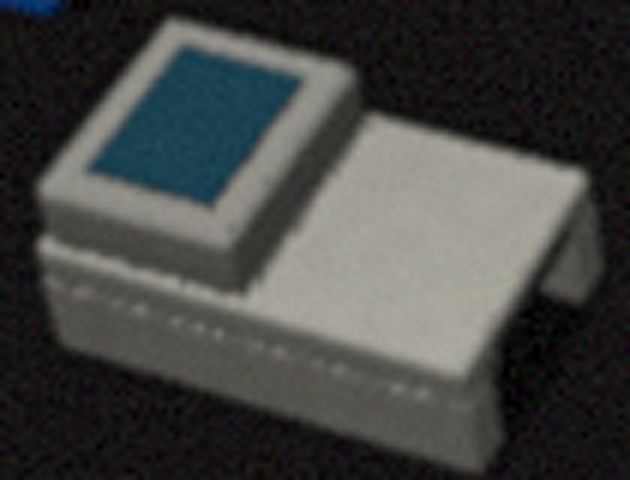

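Run:
```python
from fit import *
from scipy.optimize import least_squares
h=.045; z=.046
A=[((50,250),(0,-h,0)),((390,560),(.15,-h,0)),((630,432),(.15,h,0)),((65,140),(0,-h,z)),((285,38),(0,h,z)),((410,438),(.15,-h,z)),((645,312),(.15,h,z))]
B=[((485,470),(0,h,0)),((65,345),(.15,h,0)),((585,303),(0,-h,0)),((460,378),(0,h,z)),((588,180),(0,-h,z)),((40,240),(.15,h,z))]
L=[('scene',np.array([a for a,_ in A])/6-.4+[360,220],np.array([b for _,b in A])),('side',np.array([a for a,_ in B])/6-.4+[180,225],np.array([b for _,b in B]))]
for S_ in ([L[0]],[L[1]],L):
    r=least_squares(lambda p:np.concatenate([(proj(P,p,C[n])-u).ravel() for n,u,P in S_]),[.57,.1,0],loss='soft_l1'); print(r.x.round(4), np.abs(r.fun).max().round(2))
# vial / mailer in scene: predicted outlines
im=C['scene']['pixels'].copy(); im=cv2.resize(im,None,fx=4,fy=4,interpolation=cv2.INTER_CUBIC)
for o,p in (('vial',[.4503,-.093,0]),('mailer',[.4402,.0943,3.3735])):
    for P in M[o]: 
        q=cv2.convexHull(((proj(P,p,C['scene'])+.5)*4).astype(np.float32)).astype(int); cv2.polylines(im,[q],True,(0,0,255),1)
cv2.imwrite('pics/ov.png',im[760:1080,900:1480])
```

```text
[ 0.6016  0.1083 -0.0834] 2.09
[ 0.5993  0.1109 -0.1003] 4.63
[ 0.6009  0.1091 -0.0864] 5.51
```

View pics/ov.png

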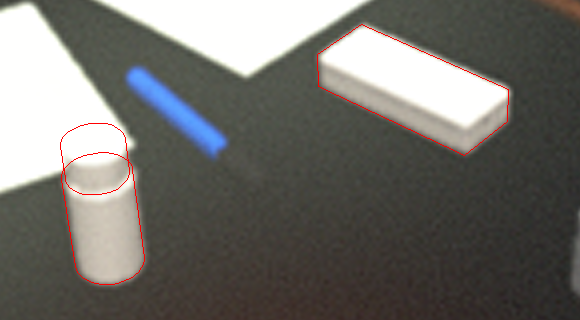

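```bash
cat >> h.py <<'E'
def pose():
    s=read_state(); R=cv2.Rodrigues(np.array(s['orientation'],float))[0]; return s,np.array(s['tool_pos']),R
def go(x,y,z,yaw=None):
    "linear numbers to world point; roll to bring jaw axis to yaw (mod pi)"
    s,p,R=pose(); v=R.T@(np.array([x,y,z])-p)/.6
    jy=np.arctan2(R[1,1],R[0,1]); out='t %.2f p %s jaw %.3f op %.4f f %s | lin %s'%(s['t'],p.round(4),jy,s['opening'],np.round(s['force'],1),v.round(4))
    if yaw is not None:
        d=(yaw-jy+np.pi/2)%np.pi-np.pi/2; out+=' roll %.3f q6 %.2f'%(-d/np.radians(30),s['q'][5])
    print(out)
E
python3 - <<'E'
from h import *
s,p,R=pose();print(R.round(3))
go(.43,-.3505,.15,np.pi/2+.305)
E
```

```text
[[-0.     0.365 -0.931]
 [ 0.    -0.931 -0.365]
 [-1.    -0.    -0.   ]]
t 0.40 p [ 0.2191 -0.5585  0.2185] jaw -1.197 op 0.0929 f [ 0.2 -1.  -0.6] | lin [ 0.1142 -0.1943 -0.4538] roll 0.131 q6 -0.09
```

Emit:
apply_moves --series '[{"jaw": -1, "linear": [0.03, -0.05, -0.115], "roll": 0.131}, {"jaw": -1, "linear": [0.06, -0.1, -0.23], "roll": 0.131}, {"jaw": -1, "linear": [0.09, -0.15, -0.34], "roll": 0.131}, {"jaw": -1, "linear": [0.114, -0.194, -0.454], "roll": 0.131}, {"jaw": -1, "linear": [0.114, -0.194, -0.454], "roll": 0.131}, {"jaw": -1, "linear": [0.114, -0.194, -0.454], "roll": 0.131}, {"jaw": -1, "linear": [0.18, -0.194, -0.454], "roll": 0.131}, {"jaw": -1, "linear": [0.24, -0.194, -0.454], "roll": 0.131}, {"jaw": -1, "linear": [0.3, -0.194, -0.454], "roll": 0.131}, {"jaw": -1, "linear": [0.33, -0.194, -0.454], "roll": 0.131}, {"jaw": -1, "linear": [0.33, -0.194, -0.454], "roll": 0.131}]' --force 15

```text
t: 1.78
tool_pos: [0.429, -0.3504, 0.0195]
orientation: [2.057, 0.318, -2.06]
force: [0.4, 0.1, 0.4]
opening: 0.0933
```

Run:
```python
from h import *
go(.43,-.3505,.02,np.pi/2+.305)
snap('wrist','w1.png')
```

```text
t 1.77 p [ 0.429  -0.3504  0.0195] jaw -1.266 op 0.0933 f [0.4 0.1 0.4] | lin [-0.0008  0.0006 -0.0015] roll -0.001 q6 0.49
```

View pics/w1.png

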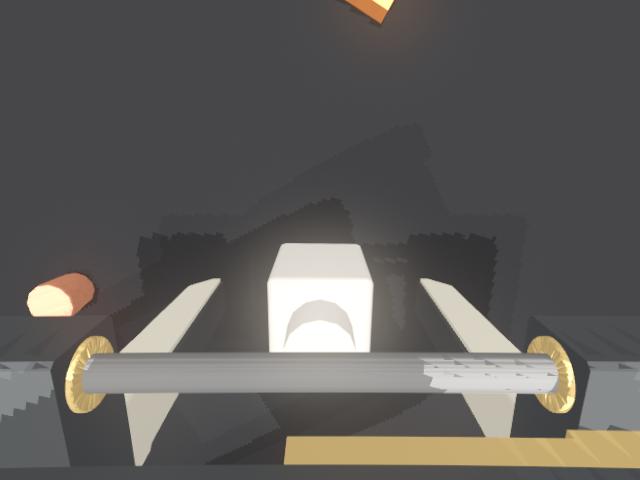

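The bottle sits centred and square between the fingers (bottle about 270–370 px, fingers at 200 and 440 px). I close and lift.

Emit:
apply_moves --series '[{"jaw": 1, "linear": [0, 0, 0], "roll": 0}, {"jaw": 1, "linear": [0, 0, 0], "roll": 0}, {"jaw": 1, "linear": [0, 0, 0], "roll": 0}, {"jaw": 1, "linear": [0, 0, 0], "roll": 0}, {"jaw": 1, "linear": [0, 0, 0], "roll": 0}, {"jaw": 1, "linear": [0, 0, 0], "roll": 0}, {"jaw": 1, "linear": [0, 0, 0], "roll": 0}, {"jaw": 1, "linear": [-0.03, 0, 0], "roll": 0}, {"jaw": 1, "linear": [-0.08, 0, 0], "roll": 0}, {"jaw": 1, "linear": [-0.13, 0, 0], "roll": 0}, {"jaw": 1, "linear": [-0.18, 0, 0], "roll": 0}, {"jaw": 1, "linear": [-0.18, 0, 0], "roll": 0}]'

```text
t: 3.32
tool_pos: [0.4319, -0.353, 0.1333]
orientation: [2.059, 0.31, -2.051]
force: [1.0, -0.2, -1.4]
opening: 0.0418
```

Run:
```python
from h import *
go(.613,-.1198,.128,np.pi/2+.098)
go(.613,-.1198,.0265,np.pi/2+.098)
```

```text
t 3.33 p [ 0.4319 -0.353   0.1333] jaw -1.266 op 0.0418 f [ 1.  -0.2 -1.4] | lin [ 0.0085 -0.2803 -0.4045] roll 0.395 q6 0.49
t 3.33 p [ 0.4319 -0.353   0.1333] jaw -1.266 op 0.0418 f [ 1.  -0.2 -1.4] | lin [ 0.1776 -0.2813 -0.404 ] roll 0.395 q6 0.49
```

Emit:
apply_moves --series '[{"jaw": 1, "linear": [0, -0.04, -0.06], "roll": 0.1}, {"jaw": 1, "linear": [0, -0.09, -0.13], "roll": 0.2}, {"jaw": 1, "linear": [0, -0.14, -0.2], "roll": 0.3}, {"jaw": 1, "linear": [0, -0.19, -0.27], "roll": 0.395}, {"jaw": 1, "linear": [0, -0.235, -0.34], "roll": 0.395}, {"jaw": 1, "linear": [0, -0.265, -0.385], "roll": 0.395}, {"jaw": 1, "linear": [0, -0.28, -0.404], "roll": 0.395}, {"jaw": 1, "linear": [0, -0.281, -0.404], "roll": 0.395}, {"jaw": 1, "linear": [0, -0.281, -0.404], "roll": 0.395}, {"jaw": 1, "linear": [0, -0.281, -0.404], "roll": 0.395}]'

```text
t: 4.58
tool_pos: [0.6119, -0.1206, 0.1331]
orientation: [2.174, 0.099, -2.165]
force: [-0.2, 0.3, -1.0]
opening: 0.0415
```

Run:
```python
from h import *
go(.613,-.1198,.0265,np.pi/2+.098)
read_camera('side')
go(.613,-.1198,.0265,np.pi/2+.098)
s=snap('wrist','w2.png')
```

```text
t 4.58 p [ 0.6119 -0.1206  0.1331] jaw -1.474 op 0.0415 f [-0.2  0.3 -1. ] | lin [ 0.1776 -0.0022 -0.0012] roll -0.003 q6 1.20
t 4.62 p [ 0.612  -0.1206  0.1332] jaw -1.474 op 0.0416 f [ 0.1  0.3 -0.6] | lin [ 0.1778 -0.0021 -0.0009] roll -0.003 q6 1.20
```

View pics/w2.png

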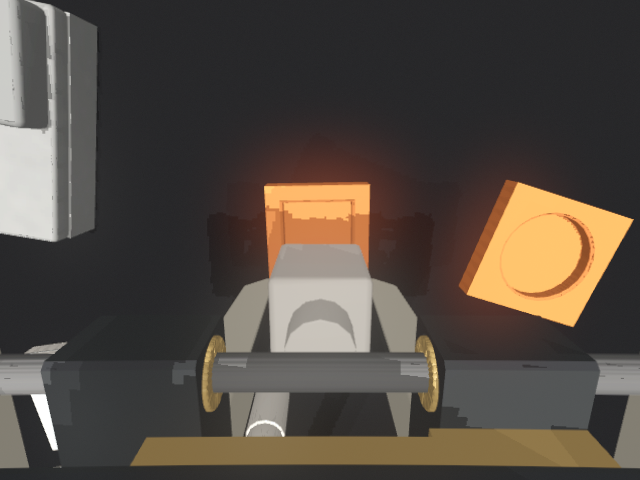

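Bottle lined up with the square well (block at 265–370 px, parallel). Lowering, releasing, retreating.

Emit:
apply_moves --series '[{"jaw": 1, "linear": [0.04, -0.002, -0.001], "roll": 0}, {"jaw": 1, "linear": [0.08, -0.002, -0.001], "roll": 0}, {"jaw": 1, "linear": [0.12, -0.002, -0.001], "roll": 0}, {"jaw": 1, "linear": [0.15, -0.002, -0.001], "roll": 0}, {"jaw": 1, "linear": [0.165, -0.002, -0.001], "roll": 0}, {"jaw": 1, "linear": [0.172, -0.002, -0.001], "roll": 0}, {"jaw": 1, "linear": [0.176, -0.002, -0.001], "roll": 0}, {"jaw": 1, "linear": [0.179, -0.002, -0.001], "roll": 0}, {"jaw": 1, "linear": [0.179, -0.002, -0.001], "roll": 0}, {"jaw": 1, "linear": [0.179, -0.002, -0.001], "roll": 0}]'

```text
t: 5.92
tool_pos: [0.614, -0.1198, 0.0271]
orientation: [2.176, 0.099, -2.162]
force: [-1.3, 0.1, 5.9]
opening: 0.0418
```

Run:
```python
from h import *
go(.613,-.1198,.0255,np.pi/2+.098)
go(.613,-.1198,.15,np.pi/2+.098)
```

```text
t 5.92 p [ 0.614  -0.1198  0.0271] jaw -1.474 op 0.0418 f [-1.3  0.1  5.9] | lin [ 0.0026 -0.0002  0.0017] roll -0.003 q6 1.20
t 5.92 p [ 0.614  -0.1198  0.0271] jaw -1.474 op 0.0418 f [-1.3  0.1  5.9] | lin [-0.2049  0.001   0.0005] roll -0.003 q6 1.20
```

Emit:
apply_moves --series '[{"jaw": -1, "linear": [0, 0, 0], "roll": 0}, {"jaw": -1, "linear": [0, 0, 0], "roll": 0}, {"jaw": -1, "linear": [0, 0, 0], "roll": 0}, {"jaw": -1, "linear": [0, 0, 0], "roll": 0}, {"jaw": -1, "linear": [0, 0, 0], "roll": 0}, {"jaw": -1, "linear": [0, 0, 0], "roll": 0}, {"jaw": -1, "linear": [-0.05, 0, 0], "roll": 0}, {"jaw": -1, "linear": [-0.1, 0, 0], "roll": 0}, {"jaw": -1, "linear": [-0.16, 0, 0], "roll": 0}, {"jaw": -1, "linear": [-0.2, 0, 0], "roll": 0}, {"jaw": -1, "linear": [-0.2, 0, 0], "roll": 0}]'

```text
t: 7.3
tool_pos: [0.615, -0.1197, 0.1498]
orientation: [2.181, 0.097, -2.156]
force: [-0.5, 0.8, -0.6]
opening: 0.0931
```

Run:
```python
from h import *
go(.4503,-.093,.15,np.pi/2)
go(.4503,-.093,.02,np.pi/2)
```

```text
t 7.30 p [ 0.615  -0.1197  0.1498] jaw -1.474 op 0.0931 f [-0.5  0.8 -0.6] | lin [-0.0038 -0.0707  0.2689] roll 0.185 q6 1.20
t 7.30 p [ 0.615  -0.1197  0.1498] jaw -1.474 op 0.0931 f [-0.5  0.8 -0.6] | lin [ 0.2128 -0.0724  0.2712] roll 0.185 q6 1.20
```

Emit:
apply_moves --series '[{"jaw": -1, "linear": [0, -0.025, 0.09], "roll": 0.185}, {"jaw": -1, "linear": [0, -0.05, 0.18], "roll": 0.185}, {"jaw": -1, "linear": [0, -0.071, 0.27], "roll": 0.185}, {"jaw": -1, "linear": [0, -0.0715, 0.27], "roll": 0.185}, {"jaw": -1, "linear": [0, -0.0715, 0.27], "roll": 0.185}, {"jaw": -1, "linear": [0, -0.072, 0.271], "roll": 0.185}, {"jaw": -1, "linear": [0.06, -0.072, 0.271], "roll": 0.185}, {"jaw": -1, "linear": [0.12, -0.072, 0.271], "roll": 0.185}, {"jaw": -1, "linear": [0.18, -0.072, 0.271], "roll": 0.185}, {"jaw": -1, "linear": [0.213, -0.072, 0.271], "roll": 0.185}, {"jaw": -1, "linear": [0.213, -0.072, 0.271], "roll": 0.185}, {"jaw": 1, "linear": [0.213, -0.072, 0.271], "roll": 0.185}, {"jaw": 1, "linear": [0.213, -0.072, 0.271], "roll": 0.185}, {"jaw": 1, "linear": [0.213, -0.072, 0.271], "roll": 0.185}, {"jaw": 1, "linear": [0.213, -0.072, 0.271], "roll": 0.185}, {"jaw": 1, "linear": [0.213, -0.072, 0.271], "roll": 0.185}, {"jaw": 1, "linear": [0.213, -0.072, 0.271], "roll": 0.185}, {"jaw": 1, "linear": [0.213, -0.072, 0.271], "roll": 0.185}, {"jaw": 1, "linear": [0.213, -0.072, 0.271], "roll": 0.185}]'

```text
t: 9.68
tool_pos: [0.4504, -0.0932, 0.0199]
orientation: [2.231, -0.008, -2.205]
force: [-0.9, 0.8, 0.6]
opening: 0.0315
```

Run:
```python
from h import *
go(.5984,.3138,.15,np.pi/2)
go(.5984,.3138,.026,np.pi/2)
```

```text
t 9.68 p [ 0.4504 -0.0932  0.0199] jaw -1.571 op 0.0315 f [-0.9  0.8  0.6] | lin [-0.2184 -0.6769 -0.2489] roll -0.001 q6 1.26
t 9.68 p [ 0.4504 -0.0932  0.0199] jaw -1.571 op 0.0315 f [-0.9  0.8  0.6] | lin [-0.0117 -0.6782 -0.2466] roll -0.001 q6 1.26
```

Emit:
apply_moves --series '[{"jaw": 1, "linear": [-0.03, 0, 0], "roll": 0}, {"jaw": 1, "linear": [-0.08, 0, 0], "roll": 0}, {"jaw": 1, "linear": [-0.14, 0, 0], "roll": 0}, {"jaw": 1, "linear": [-0.19, -0.03, -0.01], "roll": 0}, {"jaw": 1, "linear": [-0.215, -0.1, -0.035], "roll": 0}, {"jaw": 1, "linear": [-0.217, -0.18, -0.065], "roll": 0}, {"jaw": 1, "linear": [-0.217, -0.26, -0.095], "roll": 0}, {"jaw": 1, "linear": [-0.217, -0.34, -0.125], "roll": 0}, {"jaw": 1, "linear": [-0.217, -0.42, -0.155], "roll": 0}, {"jaw": 1, "linear": [-0.217, -0.5, -0.185], "roll": 0}, {"jaw": 1, "linear": [-0.217, -0.57, -0.21], "roll": 0}, {"jaw": 1, "linear": [-0.217, -0.63, -0.23], "roll": 0}, {"jaw": 1, "linear": [-0.217, -0.665, -0.245], "roll": 0}, {"jaw": 1, "linear": [-0.217, -0.677, -0.249], "roll": 0}, {"jaw": 1, "linear": [-0.217, -0.677, -0.249], "roll": 0}, {"jaw": 1, "linear": [-0.217, -0.677, -0.249], "roll": 0}]'

```text
t: 11.68
tool_pos: [0.5983, 0.3129, 0.1491]
orientation: [2.231, -0.009, -2.206]
force: [-0.2, -0.9, -0.6]
opening: 0.0315
```

Run:
```python
from h import *
go(.5984,.3138,.026,np.pi/2)
snap('wrist','w3.png')
```

```text
t 11.68 p [0.5983 0.3129 0.1491] jaw -1.572 op 0.0315 f [-0.2 -0.9 -0.6] | lin [ 0.2051 -0.003   0.0021] roll -0.002 q6 1.99
```

View pics/w3.png

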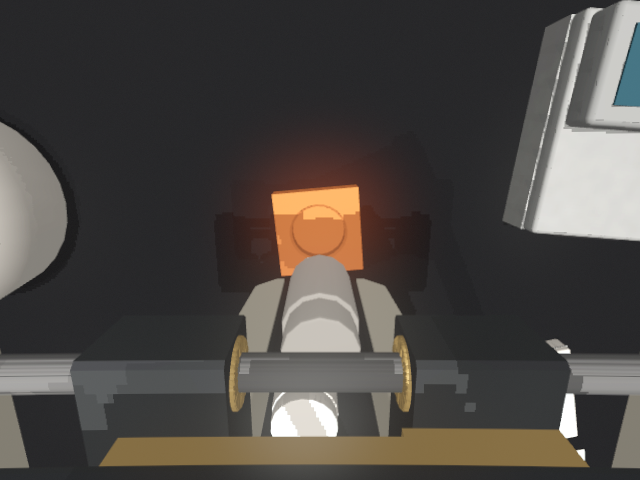

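Vial held upright, centred on the small well (column 319). Lowering and releasing.

Emit:
apply_moves --series '[{"jaw": 1, "linear": [0.04, -0.002, 0.001], "roll": 0}, {"jaw": 1, "linear": [0.09, -0.003, 0.001], "roll": 0}, {"jaw": 1, "linear": [0.14, -0.003, 0.002], "roll": 0}, {"jaw": 1, "linear": [0.175, -0.003, 0.002], "roll": 0}, {"jaw": 1, "linear": [0.192, -0.003, 0.002], "roll": 0}, {"jaw": 1, "linear": [0.2, -0.003, 0.002], "roll": 0}, {"jaw": 1, "linear": [0.204, -0.003, 0.002], "roll": 0}, {"jaw": 1, "linear": [0.207, -0.003, 0.002], "roll": 0}, {"jaw": 1, "linear": [0.207, -0.003, 0.002], "roll": 0}, {"jaw": 1, "linear": [0.207, -0.003, 0.002], "roll": 0}]'

```text
t: 12.98
tool_pos: [0.5993, 0.3141, 0.026]
orientation: [2.233, -0.008, -2.204]
force: [0.1, 0.9, 1.8]
opening: 0.0314
```

Run:
```python
from h import *
go(.5984,.3138,.026,np.pi/2)
```

```text
t 12.97 p [0.5993 0.3141 0.026 ] jaw -1.572 op 0.0314 f [0.1 0.9 1.8] | lin [0.     0.0005 0.0015] roll -0.002 q6 1.99
```

Emit:
apply_moves --series '[{"jaw": -1, "linear": [0, 0, 0], "roll": 0}, {"jaw": -1, "linear": [0, 0, 0], "roll": 0}, {"jaw": -1, "linear": [0, 0, 0], "roll": 0}, {"jaw": -1, "linear": [0, 0, 0], "roll": 0}, {"jaw": -1, "linear": [0, 0, 0], "roll": 0}, {"jaw": -1, "linear": [0, 0, 0], "roll": 0}, {"jaw": -1, "linear": [-0.05, 0, 0], "roll": 0}, {"jaw": -1, "linear": [-0.1, 0, 0], "roll": 0}, {"jaw": -1, "linear": [-0.16, 0, 0], "roll": 0}, {"jaw": -1, "linear": [-0.2, 0, 0.02], "roll": 0}, {"jaw": -1, "linear": [-0.2, -0.01, 0.1], "roll": 0}, {"jaw": -1, "linear": [-0.2, -0.018, 0.18], "roll": 0}, {"jaw": -1, "linear": [-0.2, -0.018, 0.258], "roll": 0}, {"jaw": -1, "linear": [-0.2, -0.018, 0.258], "roll": 0}, {"jaw": -1, "linear": [-0.2, -0.018, 0.258], "roll": 0}, {"jaw": -1, "linear": [-0.2, -0.018, 0.258], "roll": 0}]'

```text
t: 14.98
tool_pos: [0.4444, 0.3259, 0.1444]
orientation: [2.235, -0.008, -2.204]
force: [0.6, 0.2, -0.1]
opening: 0.0929
```

Run:
```python
from h import *
go(.4450,.325,.018,np.pi/2)
```

```text
t 14.97 p [0.4444 0.3259 0.1444] jaw -1.573 op 0.0929 f [ 0.6  0.2 -0.1] | lin [0.2106 0.0003 0.0019] roll -0.004 q6 2.12
```

Emit:
apply_moves --series '[{"jaw": -1, "linear": [0.06, 0.001, 0.001], "roll": 0}, {"jaw": -1, "linear": [0.12, 0.001, 0.001], "roll": 0}, {"jaw": -1, "linear": [0.18, 0.001, 0.001], "roll": 0}, {"jaw": -1, "linear": [0.21, 0.001, 0.001], "roll": 0}, {"jaw": -1, "linear": [0.21, 0.001, 0.001], "roll": 0}, {"jaw": 1, "linear": [0.21, 0.001, 0.001], "roll": 0}, {"jaw": 1, "linear": [0.21, 0.001, 0.001], "roll": 0}, {"jaw": 1, "linear": [0.21, 0.001, 0.001], "roll": 0}, {"jaw": 1, "linear": [0.21, 0.001, 0.001], "roll": 0}, {"jaw": 1, "linear": [0.21, 0.001, 0.001], "roll": 0}, {"jaw": 1, "linear": [0.21, 0.001, 0.001], "roll": 0}, {"jaw": 1, "linear": [0.19, 0.001, 0.001], "roll": 0}, {"jaw": 1, "linear": [0.14, 0.001, 0.001], "roll": 0}, {"jaw": 1, "linear": [0.08, 0.001, 0.001], "roll": 0}, {"jaw": 1, "linear": [0.02, 0.001, 0.001], "roll": 0}, {"jaw": 1, "linear": [-0.01, 0.001, 0.001], "roll": 0}, {"jaw": 1, "linear": [-0.01, 0.001, 0.001], "roll": 0}]' --force 25

```text
t: 17.1
tool_pos: [0.4444, 0.3258, 0.1516]
orientation: [2.238, -0.007, -2.202]
force: [-0.1, -0.1, -2.2]
opening: 0.0577
```

Run:
```python
from h import *
go(.6123,-.0,.15,np.pi/2)
go(.6123,-.3033,.15,np.pi/2)
```

```text
t 17.10 p [0.4444 0.3258 0.1516] jaw -1.573 op 0.0577 f [-0.1 -0.1 -2.2] | lin [ 0.0097  0.5424 -0.2808] roll -0.004 q6 2.12
t 17.10 p [0.4444 0.3258 0.1516] jaw -1.573 op 0.0577 f [-0.1 -0.1 -2.2] | lin [ 0.0119  1.0478 -0.2818] roll -0.004 q6 2.12
```

Emit:
apply_moves --series '[{"jaw": 1, "linear": [0, 0.04, -0.01], "roll": 0}, {"jaw": 1, "linear": [0, 0.1, -0.03], "roll": 0}, {"jaw": 1, "linear": [0, 0.18, -0.05], "roll": 0}, {"jaw": 1, "linear": [0, 0.26, -0.07], "roll": 0}, {"jaw": 1, "linear": [0, 0.34, -0.09], "roll": 0}, {"jaw": 1, "linear": [0, 0.42, -0.115], "roll": 0}, {"jaw": 1, "linear": [0, 0.5, -0.135], "roll": 0}, {"jaw": 1, "linear": [0, 0.58, -0.155], "roll": 0}, {"jaw": 1, "linear": [0, 0.66, -0.18], "roll": 0}, {"jaw": 1, "linear": [0, 0.74, -0.2], "roll": 0}, {"jaw": 1, "linear": [0, 0.82, -0.22], "roll": 0}, {"jaw": 1, "linear": [0, 0.89, -0.25], "roll": 0}, {"jaw": 1, "linear": [0, 0.95, -0.27], "roll": 0}, {"jaw": 1, "linear": [0, 0.99, -0.28], "roll": 0}, {"jaw": 1, "linear": [0, 1.0, -0.281], "roll": 0}, {"jaw": 1, "linear": [0, 1.0, -0.281], "roll": 0}]'

```text
t: 19.1
tool_pos: [0.611, -0.2739, 0.1552]
orientation: [2.237, -0.006, -2.206]
force: [-1.0, 0.4, -1.6]
opening: 0.0575
```

Run:
```python
from h import *
go(.6123,-.3033,.15,np.pi/2)
go(.6123,-.3033,.024,np.pi/2)
```

```text
t 19.10 p [ 0.611  -0.2739  0.1552] jaw -1.573 op 0.0575 f [-1.   0.4 -1.6] | lin [ 0.0088  0.049  -0.0022] roll -0.004 q6 1.07
t 19.10 p [ 0.611  -0.2739  0.1552] jaw -1.573 op 0.0575 f [-1.   0.4 -1.6] | lin [0.2188 0.0484 0.0007] roll -0.004 q6 1.07
```

Emit:
apply_moves --series '[{"jaw": 1, "linear": [0, 0.025, -0.001], "roll": 0}, {"jaw": 1, "linear": [0, 0.049, -0.001], "roll": 0}, {"jaw": 1, "linear": [0, 0.049, -0.001], "roll": 0}, {"jaw": 1, "linear": [0, 0.049, -0.001], "roll": 0}, {"jaw": 1, "linear": [0.05, 0.049, -0.001], "roll": 0}, {"jaw": 1, "linear": [0.1, 0.049, 0], "roll": 0}, {"jaw": 1, "linear": [0.15, 0.048, 0], "roll": 0}, {"jaw": 1, "linear": [0.185, 0.048, 0.001], "roll": 0}, {"jaw": 1, "linear": [0.203, 0.048, 0.001], "roll": 0}, {"jaw": 1, "linear": [0.212, 0.048, 0.001], "roll": 0}, {"jaw": 1, "linear": [0.217, 0.048, 0.001], "roll": 0}, {"jaw": 1, "linear": [0.22, 0.048, 0.001], "roll": 0}, {"jaw": 1, "linear": [0.22, 0.048, 0.001], "roll": 0}, {"jaw": 1, "linear": [0.22, 0.048, 0.001], "roll": 0}]'

```text
t: 20.85
tool_pos: [0.6128, -0.3035, 0.0251]
orientation: [2.238, -0.007, -2.204]
force: [-3.6, 2.2, 4.8]
opening: 0.0577
```

Run:
```python
from h import *
go(.6123,-.3033,.024,np.pi/2)
s,c=snap('scene','s4.png'); cv2.imwrite('pics/s4c.png',cv2.resize(c['pixels'][240:440,90:360],None,fx=2.5,fy=2.5))
```

```text
t 20.85 p [ 0.6128 -0.3035  0.0251] jaw -1.573 op 0.0577 f [-3.6  2.2  4.8] | lin [ 0.0018 -0.0003  0.0009] roll -0.004 q6 1.03
```

View pics/s4c.png

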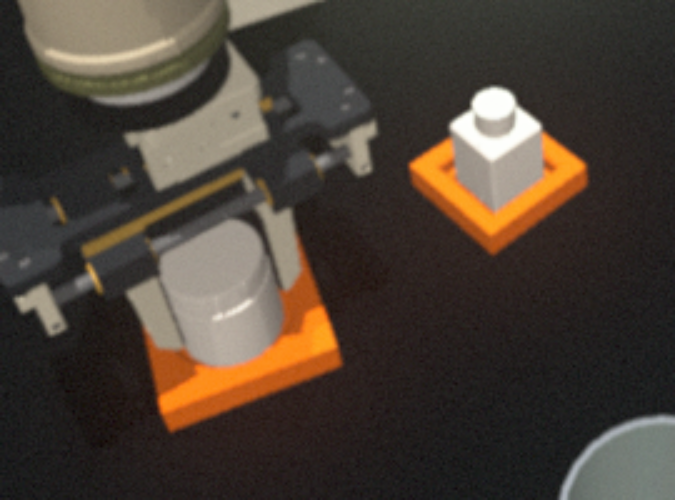

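The jar is in its well and the bottle stands in the square well. Release, then go to the mailer.

Emit:
apply_moves --series '[{"jaw": -1, "linear": [0, 0, 0], "roll": 0}, {"jaw": -1, "linear": [0, 0, 0], "roll": 0}, {"jaw": -1, "linear": [0, 0, 0], "roll": 0}, {"jaw": -1, "linear": [0, 0, 0], "roll": 0}, {"jaw": -1, "linear": [0, 0, 0], "roll": 0}, {"jaw": -1, "linear": [0, 0, 0], "roll": 0}, {"jaw": -1, "linear": [-0.05, 0, 0], "roll": 0}, {"jaw": -1, "linear": [-0.1, 0, 0], "roll": 0}, {"jaw": -1, "linear": [-0.16, 0, 0], "roll": 0}, {"jaw": -1, "linear": [-0.2, 0, 0.02], "roll": 0}, {"jaw": -1, "linear": [-0.2, -0.1, 0.08], "roll": 0}, {"jaw": -1, "linear": [-0.2, -0.2, 0.14], "roll": 0}, {"jaw": -1, "linear": [-0.2, -0.3, 0.2], "roll": 0}, {"jaw": -1, "linear": [-0.2, -0.4, 0.26], "roll": 0}, {"jaw": -1, "linear": [-0.2, -0.5, 0.33], "roll": 0}, {"jaw": -1, "linear": [-0.2, -0.6, 0.33], "roll": 0}, {"jaw": -1, "linear": [-0.2, -0.65, 0.33], "roll": 0}, {"jaw": -1, "linear": [-0.2, -0.65, 0.33], "roll": 0}, {"jaw": -1, "linear": [-0.2, -0.65, 0.33], "roll": 0}]'

```text
t: 23.28
tool_pos: [0.414, 0.0873, 0.1407]
orientation: [2.237, -0.006, -2.202]
force: [0.1, 0.3, -0.4]
opening: 0.0928
```

Run:
```python
from h import *
go(.411,.0874,.14,np.pi/2+.232)
go(.411,.0874,.005,np.pi/2+.232)
```

```text
t 23.27 p [0.414  0.0873 0.1407] jaw -1.572 op 0.0928 f [ 0.1  0.3 -0.4] | lin [ 0.0012 -0.0002  0.005 ] roll -0.445 q6 1.66
t 23.27 p [0.414  0.0873 0.1407] jaw -1.572 op 0.0928 f [ 0.1  0.3 -0.4] | lin [ 0.2261 -0.0012  0.0086] roll -0.445 q6 1.66
```

Emit:
apply_moves --series '[{"jaw": -1, "linear": [0, 0, 0.005], "roll": -0.25}, {"jaw": -1, "linear": [0, 0, 0.005], "roll": -0.445}, {"jaw": -1, "linear": [0, 0, 0.005], "roll": -0.445}, {"jaw": -1, "linear": [0, 0, 0.005], "roll": -0.445}]'

```text
t: 23.78
tool_pos: [0.4113, 0.0862, 0.1407]
orientation: [2.114, 0.234, -2.082]
force: [-0.8, 0.6, 0.2]
opening: 0.0932
```

Run:
```python
from h import *
go(.411,.0874,.005,np.pi/2+.232)
s,p,R=pose(); c=read_camera('wrist'); im=c['pixels'].copy()
T=np.eye(4);T[:3,:3]=R;T[:3,3]=p; W=np.linalg.inv(T@c['tool_from_camera']); 
def d(P,po):
    ca,sa=np.cos(po[2]),np.sin(po[2]); Q=np.array(P)@np.array([[ca,sa,0],[-sa,ca,0],[0,0,1]])+[po[0],po[1],0]
    u=cv2.projectPoints(Q,cv2.Rodrigues(W[:3,:3])[0],W[:3,3],c['intrinsics'],c['D'])[0].astype(int); cv2.polylines(im,[u],True,(0,0,255),1)
for z in (0,.046): d([[0,-.045,z],[0,.045,z],[.15,.045,z],[.15,-.045,z]],(.601,.109,-.086))
d([[-.048,-.018,.02],[-.048,.018,.02],[.048,.018,.02],[.048,-.018,.02]],(.4402,.0943,.232))
cv2.imwrite('pics/w5.png',im)
```

```text
t 23.77 p [0.4113 0.0862 0.1407] jaw -1.343 op 0.0932 f [-0.8  0.6  0.2] | lin [ 0.2261 -0.0039  0.0032] roll -0.008 q6 1.43
```

View pics/w5.png

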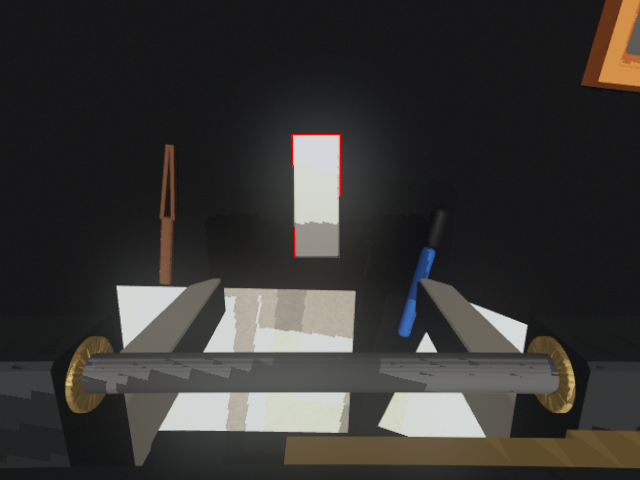

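The outline lies exactly on the mailer (292–340, 134–257); the blue pen is clear of the fingers. Descend and grip.

Emit:
apply_moves --series '[{"jaw": -1, "linear": [0.06, -0.002, 0.001], "roll": 0}, {"jaw": -1, "linear": [0.12, -0.003, 0.002], "roll": 0}, {"jaw": -1, "linear": [0.18, -0.003, 0.003], "roll": 0}, {"jaw": -1, "linear": [0.215, -0.004, 0.003], "roll": 0}, {"jaw": -1, "linear": [0.226, -0.004, 0.003], "roll": 0}, {"jaw": -1, "linear": [0.226, -0.004, 0.003], "roll": 0}, {"jaw": 1, "linear": [0.226, -0.004, 0.003], "roll": 0}, {"jaw": 1, "linear": [0.226, -0.004, 0.003], "roll": 0}, {"jaw": 1, "linear": [0.226, -0.004, 0.003], "roll": 0}, {"jaw": 1, "linear": [0.226, -0.004, 0.003], "roll": 0}, {"jaw": 1, "linear": [0.226, -0.004, 0.003], "roll": 0}, {"jaw": 1, "linear": [0.226, -0.004, 0.003], "roll": 0}, {"jaw": 1, "linear": [0.226, -0.004, 0.003], "roll": 0}, {"jaw": 1, "linear": [0.226, -0.004, 0.003], "roll": 0}]' --force 20

```text
t: 25.58
tool_pos: [0.411, 0.0878, 0.005]
orientation: [2.113, 0.234, -2.082]
force: [0.0, -0.7, 0.9]
opening: 0.0359
```

Run:
```python
from h import *
r=np.array([.601,.109]); y=-.086; u=np.array([np.cos(y),np.sin(y)])
for d in (-.105,-.018):
    g=r+d*u; print(d,g.round(4)); go(*g,.006,np.pi/2+y)
```

```text
-0.105 [0.4964 0.118 ]
t 25.57 p [0.411  0.0878 0.005 ] jaw -1.342 op 0.0359 f [ 0.  -0.7  0.9] | lin [ 0.0003 -0.0168 -0.1501] roll 0.601 q6 1.44
-0.018 [0.5831 0.1105]
t 25.57 p [0.411  0.0878 0.005 ] jaw -1.342 op 0.0359 f [ 0.  -0.7  0.9] | lin [ 0.0026  0.028  -0.2879] roll 0.601 q6 1.44
```

Emit:
apply_moves --series '[{"jaw": 1, "linear": [-0.001, -0.003, -0.02], "roll": 0.1}, {"jaw": 1, "linear": [-0.001, -0.006, -0.05], "roll": 0.2}, {"jaw": 1, "linear": [-0.001, -0.009, -0.08], "roll": 0.3}, {"jaw": 1, "linear": [-0.001, -0.012, -0.11], "roll": 0.42}, {"jaw": 1, "linear": [-0.001, -0.015, -0.135], "roll": 0.52}, {"jaw": 1, "linear": [-0.001, -0.017, -0.15], "roll": 0.6}, {"jaw": 1, "linear": [-0.001, -0.017, -0.15], "roll": 0.6}, {"jaw": 1, "linear": [-0.001, -0.017, -0.15], "roll": 0.6}]'

```text
t: 26.58
tool_pos: [0.4957, 0.118, 0.0065]
orientation: [-2.196, 0.096, 2.164]
force: [-0.2, -0.8, -0.9]
opening: 0.0359
```

Run:
```python
from h import *
go(.4964,.118,.006,np.pi/2-.086)
go(.5831,.1105,.006,np.pi/2-.086)
s,c=snap('wrist','w6.png')
```

```text
t 26.57 p [0.4957 0.118  0.0065] jaw -1.655 op 0.0359 f [-0.2 -0.8 -0.9] | lin [ 0.0008 -0.0001 -0.0011] roll 0.003 q6 1.80
t 26.57 p [0.4957 0.118  0.0065] jaw -1.655 op 0.0359 f [-0.2 -0.8 -0.9] | lin [ 3.000e-03  1.000e-04 -1.461e-01] roll 0.003 q6 1.80
```

View pics/w6.png

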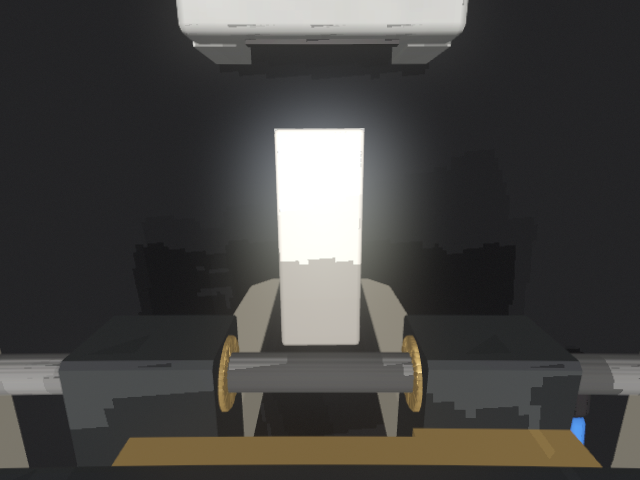

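Mailer and slot share column 320 and are parallel. Sliding in.

Emit:
apply_moves --series '[{"jaw": 1, "linear": [0.0005, 0, -0.02], "roll": 0}, {"jaw": 1, "linear": [0.001, 0, -0.045], "roll": 0}, {"jaw": 1, "linear": [0.0015, 0, -0.07], "roll": 0}, {"jaw": 1, "linear": [0.002, 0, -0.095], "roll": 0}, {"jaw": 1, "linear": [0.0025, 0, -0.115], "roll": 0}, {"jaw": 1, "linear": [0.003, 0, -0.13], "roll": 0}, {"jaw": 1, "linear": [0.003, 0, -0.135], "roll": 0}, {"jaw": 1, "linear": [0.003, 0, -0.137], "roll": 0}, {"jaw": 1, "linear": [0.003, 0, -0.137], "roll": 0}]'

```text
t: 27.75
tool_pos: [0.5773, 0.111, 0.0059]
orientation: [-2.196, 0.096, 2.164]
force: [0.2, -0.2, -1.3]
opening: 0.036
```

Emit:
apply_moves --series '[{"jaw": 1, "linear": [0, 0, -0.003], "roll": 0}, {"jaw": 1, "linear": [0, 0, -0.006], "roll": 0}, {"jaw": 1, "linear": [0, 0, -0.008], "roll": 0}, {"jaw": 1, "linear": [0, 0, -0.008], "roll": 0}]'

```text
t: 28.25
tool_pos: [0.5822, 0.1106, 0.006]
orientation: [-2.196, 0.097, 2.164]
force: [0.3, 0.1, -0.9]
opening: 0.0356
```

Run:
```python
from h import *
go(.5831,.1105,.006,np.pi/2-.086)
```

```text
t 28.25 p [0.5822 0.1106 0.006 ] jaw -1.655 op 0.0356 f [ 0.3  0.1 -0.9] | lin [-0.      0.0001 -0.0015] roll 0.003 q6 1.76
```

Emit:
apply_moves --series '[{"jaw": 1, "linear": [0, 0, -0.002], "roll": 0}, {"jaw": 1, "linear": [0, 0, -0.004], "roll": 0}, {"jaw": 1, "linear": [0, 0, -0.005], "roll": 0}, {"jaw": 1, "linear": [0, 0, -0.005], "roll": 0}]'

```text
t: 28.75
tool_pos: [0.5825, 0.1108, 0.005]
orientation: [-2.19, 0.096, 2.17]
force: [-10.4, 2.4, 4.3]
opening: 0.0361
```

Contact with the stop (−10 N) right where the pose predicts it. Release, retreat and check.

Emit:
apply_moves --series '[{"jaw": 1, "linear": [0, 0, 0], "roll": 0}, {"jaw": -1, "linear": [0, 0, 0], "roll": 0}, {"jaw": -1, "linear": [0, 0, 0], "roll": 0}, {"jaw": -1, "linear": [0, 0, 0], "roll": 0}, {"jaw": -1, "linear": [0, 0, 0], "roll": 0}, {"jaw": -1, "linear": [0, 0, 0], "roll": 0}, {"jaw": -1, "linear": [0, 0, 0.01], "roll": 0}, {"jaw": -1, "linear": [-0.03, 0, 0.02], "roll": 0}, {"jaw": -1, "linear": [-0.08, 0, 0.05], "roll": 0}, {"jaw": -1, "linear": [-0.15, 0, 0.1], "roll": 0}, {"jaw": -1, "linear": [-0.25, 0, 0.2], "roll": 0}, {"jaw": -1, "linear": [-0.33, 0, 0.3], "roll": 0}, {"jaw": -1, "linear": [-0.35, 0, 0.33], "roll": 0}, {"jaw": -1, "linear": [-0.35, 0, 0.33], "roll": 0}]'

```text
t: 30.5
tool_pos: [0.3834, 0.1291, 0.2173]
orientation: [-2.199, 0.092, 2.161]
force: [0.6, 0.1, -0.5]
opening: 0.0932
```

Run:
```python
from fit import *
P={'jar':(.6123,-.3033,0),'vial':(.5984,.3138,0),'square_bottle':(.613,-.1198,.098)}
go(.5,.1,.2)
out={}
for n in C:
    c=C[n]; im=cv2.resize(c['pixels'],None,fx=3,fy=3,interpolation=cv2.INTER_CUBIC)
    def dr(pts,p):
        q=cv2.convexHull(((proj(pts,p,c)+.5)*3).astype(np.float32)).astype(int); cv2.polylines(im,[q],True,(0,0,255),1)
    for o,p in P.items():
        for X in M[o]: dr(X+[0,0,.006],p)
    e=.012; dr(box(.096,.036,0,.02)+[e,0,0],(.601,.109,-.086))
    out[n]=im
s=out['scene'];d=out['side']
def t(im,u,v): return im[int(v*3)-100:int(v*3)+100,int(u*3)-125:int(u*3)+125]
def cen(o,n):
    u=proj(np.array([[0,0,.03]]),o,C[n])[0]; return t(out[n],*u)
L=[P['jar'],P['vial'],P['square_bottle']]
cv2.imwrite('pics/fin.png',np.hstack([np.vstack([cen(p,n) for p in L]) for n in C]+[np.vstack([cen((.57,.11,0),n) for n in C]+[np.zeros((200,250,3),np.uint8)])]))
```

```text
t 30.60 p [0.3836 0.1284 0.2135] jaw -1.655 op 0.0930 f [ 0.2  0.1 -0.6] | lin [ 0.0249  0.0309 -0.197 ]
```

View pics/fin.png

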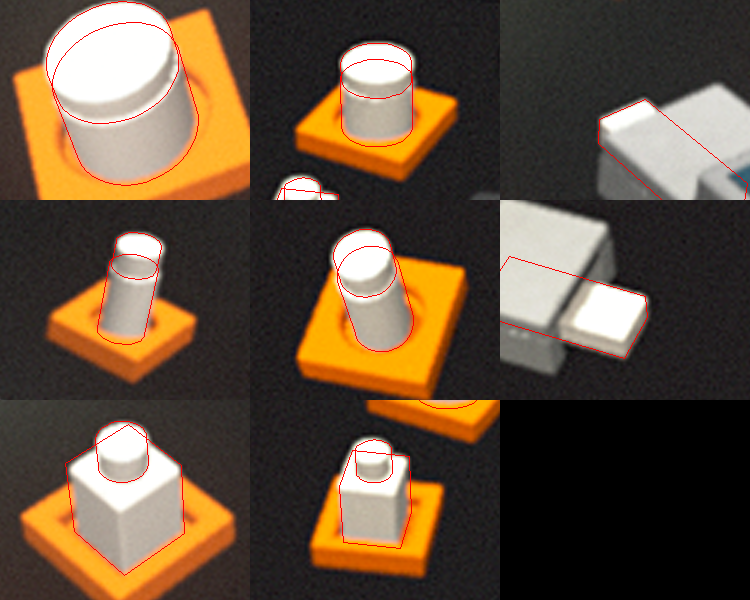

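The outlines drawn at the target poses fall on all four pieces in both cameras: the containers stand upright in their wells and the mailer is fully home. I hand the job in.

```bash
python3 -c "
from plant import *
print(close_job())"
```

```text
the job is handed in; nothing more can be done
None
```

The job is handed in: the bottle, vial and jar are each in their matching well, and the mailer is in the reader slot. The clock read about 31 s. The interface gives no verdict, so I don't have the judged result.

- **Containers:** I gripped each on its body, lowered it until I felt light floor contact (up to about 6 N), then released it.
- **Mailer:** I held it near its robot-side end and slid it along the bench under the hood. It met a firm −10 N push where I expected the back stop.

**Last checks:** I drew outlines at the target poses over both fixed camera views. They matched all four pieces to within about 1–2 mm by eye, and the containers were upright. The arm was clear, with the gripper open at about 0.21 m height.

**Disagreement:** when I fitted the reader's pose, some corners were off by up to 5.5 px. I put this down to hard-to-read corners in the side view. The wrist camera view and the stop contact then agreed with the pose I used.

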